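Raise the bench hood's sash to the marked height and start the fan

TASK

Put the small bench hood into service: with the fingertips, push its counterweighted sash up from beneath its black lip until the red pointer stands within the yellow band of the height clip, then press the green fan button fully in and let go of it. Only push, never pinch the lip, do not press the button before the sash is at the mark, and leave the bottles and the tube rack where they stand.

Things in the scene. Friction and masses are not known exactly. Their poses are not given: they have to be found in the camera images.
- hood: Fixed bench fume hood, 280 wide, 345 deep, 368 high, on 50 mm feet. Origin on the bench under its middle; z up, x into the hood (the front faces -x), y left. White base 50 to 95 high, its front edge a grey strip sloping at 30 degrees from level with the button. Above it the front, between two aluminium rails 20 wide (y = -130 and +130), leans back 40 degrees from vertical. Position and yaw vary.
- sash: Clear sash 236 wide. Origin: front lower edge of its black lip, mid-width. z is the sliding direction, up the slope (40 degrees back from vertical, leaning to the hood's +x); y left; x into the hood, square to the slope. Counterweighted: moves with 2 to 5 N of push along the slope, stays where it is left; 170 mm of travel from its lowest place, of which it starts 0 to 25 up.
- lip (a point): Underside of the black lip, mid-width, 15 mm in from its front edge; axes as the sash. The lip is 236 wide, 16 thick, sticks out 34 in front of the pane, underside flat and square to the slope. The front edge starts 157 to 177 above the bench; the space beneath is free down to the base at 95.
- pointer (a point): Tip of the red pointer, a flat red tab 3 thick at the left end of the lip, reaching over the front of the left rail; 8 above the lip's underside. Axes as the sash.
- mark (a point): Middle of the yellow height clip on the left rail: front band 11 wide, 20 tall along the slope. Axes as the sash, so the pointer is level with the middle of the band when their positions agree along the sliding direction (z of either). The pointer starts 50 to 115 below it; the clip stays put (friction 20 N).
- fan_button (a joint): Travel of the green fan button, m: 0 out, 0.006 fully in; spring return, 4 N at the bottom.
- fan_button_top (a point): Centre of the round face of the green fan button (28 across) when out, in a black ring 44 across, on the sloping strip near the middle of the base's front. Its z axis points out of the button, 30 degrees from vertical, tilted towards the front; it is pressed along -z.
- instrument_corner (a point): Fixed, at bench level: nearest corner of the big dark grey instrument that stands right of the hood, over 600 high (a ledge 300 high reaches 20 further towards the robot). Its left side runs ahead from here, 15 degrees to the left of straight ahead. A thick white hose arches ahead of the robot, up from the bench at x = 0.30, y = 0.06 to 780 above x = 0.7, y = -0.05: keep right of it.
- white_bottle: Amber bottle with white cap, 30 across, 56 high, standing loose in the hood; origin under its middle.
- black_bottle: Amber bottle with black cap, 29 across, 64 high, standing loose in the hood; origin under its middle.
- rack: Blue tube rack, 72 x 200 x 52 high, loose, at the back inside the hood; origin under its middle.
- red_bottle: Amber bottle with red cap, 58 across, 122 high, standing loose on the bench left of the hood; origin under its middle.

How it is judged:
By the outcome, as a careful person would: the job done as asked, in the order asked, and still so for the second after the job is handed in, with the robot touching nothing.
It also fails if it takes over 56 s, if anything falls off the work surface, if the arm or the gripper's body presses on something with over 40 N, if the wrist force passes 120 N, or if a joint passes its speed limit or range.

ROBOT

A 7-joint arm with a two-finger parallel gripper is mounted at the origin on the work surface; the furniture and walls round the work are solid. World frame = base frame: x ahead of the robot, y to its left, z up, the work surface at z = 0. Lengths are in m, angles in rad, forces in N, time in s.
With the tool pointing down it reaches from about 0.425 to 0.95 m from the base axis. Payload 16.7 kg.
Tool frame: the origin (TCP) lies at the very end of the fingers, on their centre line; the grasp point (between the pads) lies 19 mm behind it; z points along the fingers, y is the direction in which the jaws open and shut (so a half turn about z gives the same grasp; the last joint's range is limited). The gripper opens to 94 mm and grips with 3 to 60 N. Pads are 16 mm wide; open, the fingers measure 119 mm over their backs; the gripper's body (75 mm by 177 mm) begins 78 mm behind the grasp point.
Start: joints at [1.2, 0.426, 0.074, 1.606, -0.034, 1.111, -0.067], TCP at [0.148, -0.659, 0.205] pointing down, gripper open.
Joint ranges: [-2.85, 2.85], [-0.5, 2.14], [-1.23, 1.37], [0.21, 2.46], [-1.02, 4.16], [0.16, 2.05], [-2.73, 2.73]. Speed limits (rad/s): [1.89, 1.89, 2.39, 2.39, 3.01, 3.01, 3.01].

INTERFACE

Orientations are given as a 3x3 rotation matrix whose columns are the frame's x, y, z axes.
In Python, from cell import env gives the robot as it stands.
- The arm moves only by the tool carry_out, never from a script. Its argument "motion" is a list that holds one entry, the list of rows, each a list of 6 numbers: the shift along the tool's x, y, z in cm, then the turn, a rotation vector about the tool's x, y, z in rad. A call has 1 to 10 rows; each row is the pose to reach, as a shift and turn from the pose commanded when the call began, along the tool's axes at that moment; what a row does not reach only later rows make up. A row lasts 1/12 s, in which the tool goes at most 41.7 mm and 7.16 degrees, less where a joint would pass 70% of its speed; a pose out of reach is approached as far as the arm can. A call with a gripper value outside its range is refused whole. "grip" is the closure in counts, from 0 (fully open) to 255 (shut), set as the call begins (left out, the last holds). The fingers move at their own pace and stop on an object; "newtons" is the grip in N (left out, the last holds). Time passes only in rows, so rows that repeat a pose let the fingers close. It gives the time, the measured TCP pose, the force and the opening at its end, in the units of the state.
- env.read_state(): the state, without advancing time (a new reading comes with each control period).
- env.capture(name): name is "scene" or "side" or "wrist"; returns (picture, depth): 384x512x3 uint8, red, green, blue; 384x512 float32, m along the optical axis (not along the pixel's ray), 0 where there is no reading.
- env.calibration(name): a dict with "camera_matrix" (3x3 intrinsics, pixels), "xyz" and "attitude" of the camera in the world; the wrist camera has in their place "hand_eye" (4x4, takes a point from camera to tool coordinates, whose origin is the TCP and whose axes are the flange's). Camera axes: x right, y up, looking along -z (the intrinsics and any distortion apply to the point x, -y, -z); pixel columns grow to the right and rows downward; lengths in m; the calibration is good to about 2 mm. The wrist camera is an equidistant fisheye: a pixel r from the principal point sees the ray r / f radians off the axis. A picture is of the moment at which its call begins: read the wrist's pose just before it. calibration takes no time and is no camera call.
- env.hand_in(): hands the job in, once; it reports no verdict.
Trained networks look in the newest picture that a camera, given by its name, has taken for a name from the list of things; names that differ only in an ending like _2 or _b are one class to them, and where a whole thing is asked for, a point or a joint stands for the part that bears it (a point fixed in the world has none). Each returns a list of dicts, best first, with "score" (0 to 1); they miss things now and then, are a little off and sometimes report something else, mostly with a low value. They report only what shows in the picture. A call takes as long as a camera call.
- env.search_frame(camera, target): "location" ([column, row] in pixels, amid what is visible of it).
- env.place_of(camera, target): "location" ([column, row] in pixels: a listed point, or the origin of a listed thing).
The state is a dict: "clock": time; "joint_pos": joint angles; "qd": joint speeds; "effort": joint torques, N m; "ee_pos": TCP position; "orientation": TCP orientation; "force": force on the tool from outside, world axes, zero at the start; "wrist_torque": the same for the moment, N m; "grip_width": opening from 0.0 (shut) to 1.0 (fully open).
Only numpy, scipy, OpenCV 4.12 (cv2) and the standard library are available. Lean on these libraries where they do the work, as an engineer would, in place of code of your own. Each camera call takes 0.05 s, during which the arm holds its last target.

## Working session

There is one attempt and no reset: what is moved stays moved. The work goes in short steps, Python scripts to look and compute and a tool call to move; the robot and the scene stay as the last step left them, time stands still between calls to the robot, and variables do not carry over. Pictures are saved under pics/ and viewed, and the job is handed in when it is done.

Besides the shell and the picture viewer there is one more tool, called as a command line: name --argument value ..., lists and objects as JSON in quotes. carry_out: Moves the arm, as the interface text tells. Its arguments: {"type":"object","properties":{"motion":{"type":"array"},"grip":{"type":"number"},"newtons":{"type":"number"}},"required":["motion"]}

```bash
ls; mkdir -p pics; python3 - <<'E'
from cell import env
import cv2,numpy as np
s=env.read_state()
print(s)
for n in ("scene","side","wrist"):
    p,d=env.capture(n); cv2.imwrite(f"pics/{n}0.png",p[:,:,::-1]); np.save(f"pics/{n}0.npy",d)
    print(n,env.calibration(n))
E
```

```text
pics
{'clock': 0.0, 'joint_pos': array([ 1.2005463 ,  0.42671641,  0.07386652,  1.60655119, -0.03411488,
        1.1107825 , -0.06707127]), 'qd': array([ 0.00145818,  0.00163982,  0.00117469, -0.00015185,  0.00081961,
        0.00063449,  0.00092113]), 'effort': array([-1.27029096e-03, -9.35813141e+01,  3.66614878e+00, -4.54182673e+01,
       -4.89029009e-02,  2.04560906e-02,  9.39956703e-05]), 'ee_pos': array([ 0.14767936, -0.65823615,  0.2048111 ]), 'orientation': array([[ 9.75738317e-01,  2.18939766e-01, -3.39861528e-04],
       [ 2.18940015e-01, -9.75737645e-01,  1.14831823e-03],
       [-8.02031613e-05, -1.19486739e-03, -9.99999283e-01]]), 'force': array([-0.21011267,  0.40094746,  0.1024882 ]), 'wrist_torque': array([-0.00407444,  0.03860875,  0.02234154]), 'grip_width': 1.0039605344680396}
scene {'camera_matrix': array([[353.23962298,   0.        , 258.86623266],
       [  0.        , 353.23962298, 190.87542192],
       [  0.        ,   0.        ,   1.        ]]), 'xyz': array([ 0.1303749 , -0.23016225,  1.03596976]), 'attitude': array([[ 0.28317537,  0.84085983, -0.46126614]
[... 323 characters left out ...]
839474]), 'attitude': array([[ 0.63237417,  0.39883885, -0.66410126],
       [-0.77433116,  0.30034795, -0.55695813],
       [-0.02267509,  0.86644024,  0.49876563]])}
wrist {'camera_matrix': array([[297.31863964,   0.        , 255.79186259],
       [  0.        , 297.31863964, 189.8795372 ],
       [  0.        ,   0.        ,   1.        ]]), 'hand_eye': array([[-1.71593163e-05,  9.58117730e-01,  2.86374605e-01,
         8.39055677e-02],
       [ 9.99999995e-01, -1.04151469e-05,  9.47648734e-05,
         2.69406018e-04],
       [ 9.37785390e-05,  2.86374605e-01, -9.58117726e-01,
        -1.79241960e-01],
       [ 0.00000000e+00,  0.00000000e+00,  0.00000000e+00,
         1.00000000e+00]])}
```

View pics/scene0.png

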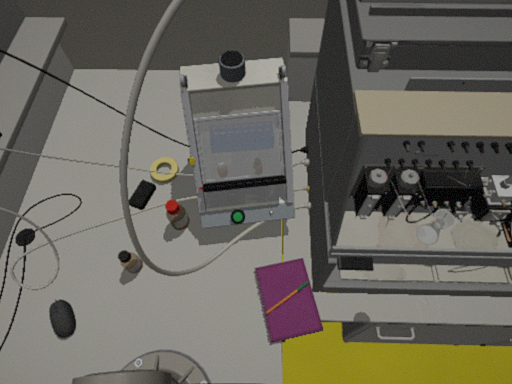

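View pics/side0.png

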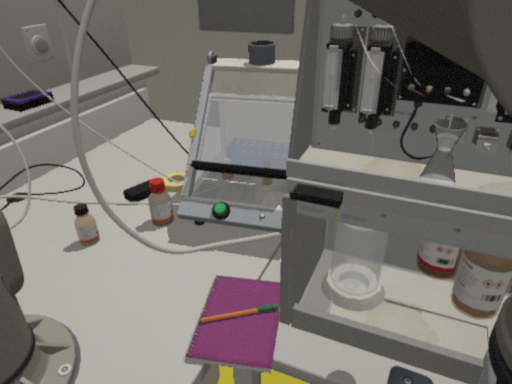

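View pics/wrist0.png

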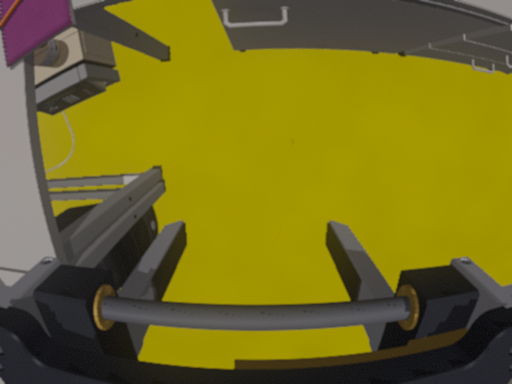

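```bash
cat > h.py <<'E'
from cell import env
import numpy as np,cv2
def ray(cam,px,T=None):
    c=env.calibration(cam);K=c['camera_matrix']
    u=(px[0]-K[0,2])/K[0,0];v=(px[1]-K[1,2])/K[1,1]
    if cam=='wrist':
        r=np.hypot(u,v);d=np.array([np.sin(r)*u/r,-np.sin(r)*v/r,-np.cos(r)])
        H=T@c['hand_eye'];return H[:3,3],H[:3,:3]@d
    return np.array(c['xyz']),np.array(c['attitude'])@np.array([u,-v,-1.])
def tcp():
    s=env.read_state();T=np.eye(4);T[:3,:3]=s['orientation'];T[:3,3]=s['ee_pos'];return T
def depthpt(cam,px,D,T=None):
    o,d=ray(cam,px,T); z=D[int(round(px[1])),int(round(px[0]))]
    if cam=='wrist': d=d/(-(np.linalg.inv((T@env.calibration('wrist')['hand_eye'])[:3,:3])@d)[2])
    return o+d*z
def tri(obs):
    A=np.zeros((3,3));b=np.zeros(3)
    for o,d in obs:
        d=d/np.linalg.norm(d);P=np.eye(3)-np.outer(d,d);A+=P;b+=P@o
    x=np.linalg.solve(A,b)
    return x,[float(np.linalg.norm((np.eye(3)-np.outer(d,d)/(d@d))@(x-o))) for o,d in obs]
E
python3 - <<'E'
from h import *
for c in ('scene','side'):
    D=np.load(f'pics/{c}0.npy')
    for t in ('hood','lip','pointer','mark','fan_button_top','sash','white_bottle','black_bottle','instrument_corner','red_bottle','rack'):
        r=env.place_of(c,t)[:2]
        for q in r: 
            p=q['location']
            try: print(c,t,np.round(p,1),round(q['score'],2),np.round(depthpt(c,p,D),4))
            except IndexError: print(c,t,p)
E
```

```text
scene hood [244.7 179.9] 0.88 [ 0.6054 -0.0446  0.1768]
scene hood [236.7 215.4] 0.47 [ 0.5265 -0.042   0.1006]
scene lip [245.3 185.7] 0.87 [ 0.5874 -0.0521  0.1776]
scene pointer [200.8 188.3] 0.88 [0.5472 0.0663 0.1723]
scene mark [189.9 160.4] 0.54 [0.5916 0.1056 0.2323]
scene fan_button_top [236.7 215.9] 0.42 [ 0.5246 -0.0427  0.1014]
scene sash [245.2 184.5] 0.55 [ 0.5883 -0.0517  0.1827]
scene instrument_corner [315.3 294.5] 0.97 [ 0.3956 -0.3176 -0.0034]
scene instrument_corner [246.7 187.4] 0.19 [ 0.6266 -0.041   0.0957]
scene red_bottle [179.1 222.6] 0.85 [0.4756 0.1285 0.0506]
side hood [252.5 206.9] 0.78 [ 0.5781 -0.1005  0.0945]
side lip [240.3 171.8] 0.93 [ 0.5968 -0.05    0.164 ]
side pointer [187.6 165.7] 0.9 [0.5494 0.0806 0.1608]
side mark [192.5 133.5] 0.37 [0.5902 0.0967 0.2288]
side fan_button_top [217.6 209.3] 0.41 [ 0.5179 -0.0447  0.0967]
side sash [238.4 172.5] 0.89 [ 0.5931 -0.0473  0.1629]
side white_bottle [226.7 174.1] 0.62 [0.642  0.0369 0.113 ]
side black_bottle [265.7 181.2] 0.53 [ 0.6791 -0.0632  0.108 ]
side instrument_corner [286.5 327.1] 0.64 [ 4.010e-01 -3.213e-01  1.000e-04]
side red_bottle [162.3 222.9] 0.8 [0.4769 0.1195 0.0137]
side rack [225.9 175. ] 0.61 [0.6416 0.0396 0.1097]
side rack [237.1 170.3] 0.28 [ 0.5841 -0.0514  0.1735]
```

The scene view shows the hood at about (240,150), with the black lip from (204,190) to (285,178) and the green button at (237,215). The yellow clip is at (191,160) and the hose is to the left. I'll get the precise geometry next.

```bash
python3 - <<'E'
from h import *
a=cv2.imread('pics/scene0.png')[120:250,90:320]; b=cv2.imread('pics/side0.png')[110:240,150:320]
cv2.imwrite('pics/zs.png',cv2.resize(a,None,fx=3.4,fy=3.4,interpolation=cv2.INTER_CUBIC))
cv2.imwrite('pics/zd.png',cv2.resize(b,None,fx=4.5,fy=4.5,interpolation=cv2.INTER_CUBIC))
for c in('scene','side'):
    im=cv2.imread(f'pics/{c}0.png');D=np.load(f'pics/{c}0.npy')
    hsv=cv2.cvtColor(im,cv2.COLOR_BGR2HSV)
    g=(abs(hsv[:,:,0].astype(int)-65)<12)&(hsv[:,:,1]>150)&(hsv[:,:,2]>80)
    g[240:]=0
    ys,xs=np.nonzero(g);print(c,'green',xs.mean(),ys.mean(),len(xs))
    P=np.array([depthpt(c,(x,y),D) for x,y in zip(xs,ys)]);print(np.median(P,0))
# hose points
D=np.load('pics/scene0.npy')
for px in [(148,35),(128,100),(122,150),(127,200),(142,245),(170,268),(200,271),(240,255),(270,235),(283,215),(160,15)]:
    x0,y0=px;W=D[max(0,y0-5):y0+6,x0-5:x0+6];k=np.unravel_index(np.argmin(np.where(W>0,W,9)),W.shape)
    q=(x0-5+k[1],max(0,y0-5)+k[0]);print(q,np.round(depthpt('scene',q,D),3))
E
```

```text
scene green 237.44285714285715 216.28571428571428 70
[ 0.52446719 -0.04489801  0.10118144]
side green 220.50980392156862 209.07843137254903 51
[ 0.52202391 -0.05063143  0.09731969]
(np.int64(153), np.int64(38)) [0.506 0.04  0.698]
(np.int64(132), np.int64(95)) [0.444 0.064 0.639]
(np.int64(122), np.int64(145)) [0.391 0.077 0.577]
(np.int64(122), np.int64(196)) [0.338 0.081 0.495]
(np.int64(137), np.int64(241)) [0.299 0.071 0.385]
(np.int64(165), np.int64(271)) [0.294 0.054 0.211]
(np.int64(195), np.int64(269)) [0.347 0.02  0.085]
(np.int64(245), np.int64(260)) [ 0.434 -0.093  0.004]
(np.int64(270), np.int64(240)) [ 0.516 -0.148  0.005]
(np.int64(278), np.int64(211)) [ 0.58  -0.153  0.088]
(np.int64(164), np.int64(14)) [0.535 0.031 0.718]
```

View pics/zs.png

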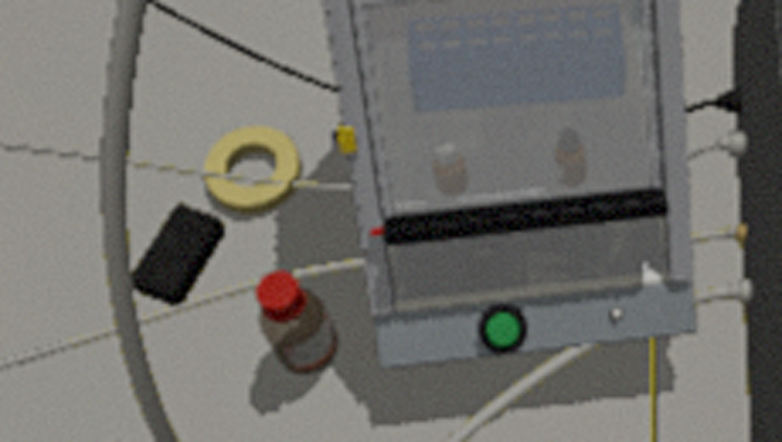

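View pics/zd.png

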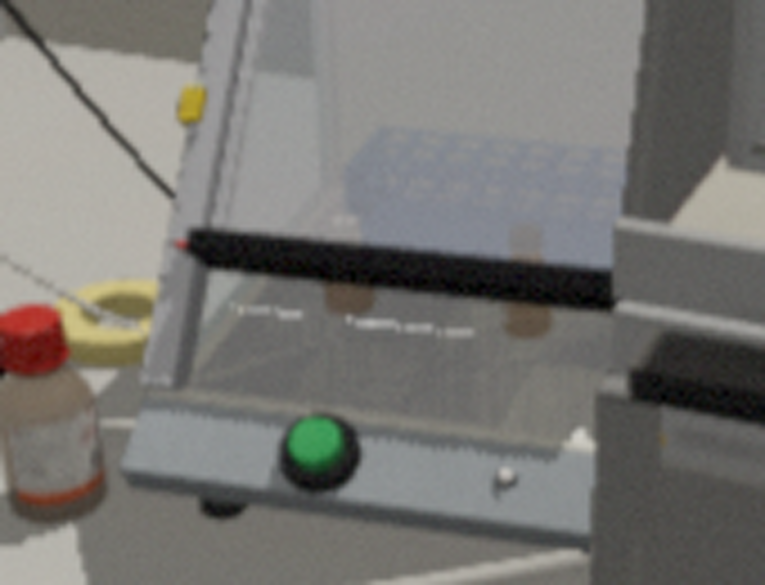

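```bash
python3 - <<'E'
from h import *
for t in ('lip','pointer','mark','fan_button_top'):
    o=[ray(c,env.place_of(c,t)[0]['location']) for c in('scene','side')]
    x,e=tri(o);print(t,np.round(x,4),np.round(e,4))
D=np.load('pics/scene0.npy')
def row(pts):
    P=np.array([depthpt('scene',p,D) for p in pts]);return P
# strip pts along a line from left to right
for (a,b) in [((205,220),(290,211)),((207,188),(283,178))]:
    pts=[(a[0]+t*(b[0]-a[0]),a[1]+t*(b[1]-a[1])) for t in np.linspace(0,1,40)]
    P=row(pts); 
    f=np.polyfit(P[:,1],P[:,0],1);r=P[:,0]-np.polyval(f,P[:,1]);k=abs(r)<.01
    f=np.polyfit(P[k,1],P[k,0],1);print('yaw(deg)',np.degrees(np.arctan(-f[0])),k.sum(),P[[0,20,-1]].round(3))
E
```

```text
lip [ 0.5955 -0.0499  0.1641] [0.001 0.001]
pointer [0.5462 0.0705 0.1665] [0.0043 0.0043]
mark [0.5986 0.1086 0.2229] [0.0018 0.0018]
fan_button_top [ 0.5268 -0.0392  0.0912] [0.0025 0.0025]
yaw(deg) 23.457700712182273 40 [[ 0.494  0.047  0.081]
 [ 0.544 -0.072  0.083]
 [ 0.591 -0.187  0.085]]
yaw(deg) 24.43462672331117 40 [[ 0.548  0.046  0.183]
 [ 0.594 -0.052  0.183]
 [ 0.636 -0.148  0.187]]
```

carry_out --motion '[[[0.5,-2.6,-3.1,0,0,0],[1.0,-5.2,-6.2,0,0,0],[1.4,-7.7,-9.2,0,0,0],[1.9,-10.3,-12.3,0,0,0],[2.4,-12.9,-15.3,0,0,0],[2.9,-15.5,-18.4,0,0,0],[3.3,-18.0,-21.5,0,0,0],[3.8,-20.6,-24.5,0,0,0],[3.8,-20.6,-24.5,0,0,0]]]' --grip 255 --newtons 20

```text
clock: 2.4
ee_pos: [0.1404, -0.4472, 0.4572]
orientation: [[0.975, 0.22, 0.004], [0.22, -0.975, -0.008], [0.002, 0.009, -1.0]]
force: [1.1, -1.8, -0.2]
grip_width: 0.398
```

carry_out --motion '[[[2.2,-2.8,0.5,0,0,-0.03],[4.5,-5.6,1.0,0,0,-0.06],[6.7,-8.4,1.5,0,0,-0.09],[9.0,-11.3,2.0,0,0,-0.12],[11.2,-14.1,2.5,0,0,-0.15],[13.5,-16.9,3.0,0,0,-0.18],[15.7,-19.7,3.5,0,0,-0.2],[15.7,-19.7,3.5,0,0,-0.2]]]'

```text
clock: 3.07
ee_pos: [0.2519, -0.2178, 0.4153]
orientation: [[0.91, 0.415, 0.0], [0.415, -0.91, -0.001], [-0.0, 0.001, -1.0]]
force: [1.1, -0.3, 0.8]
grip_width: 0.005
```

```bash
cat > k.py <<'E'
E
python3 - <<'E'
from h import *
s=env.read_state();print(s['clock'],s['joint_pos'].round(3),s['ee_pos'],s['orientation'].round(3),s['grip_width'],s['force'])
p,d=env.capture('scene');cv2.imwrite('pics/scene1.png',p[:,:,::-1])
E
```

```text
3.0667 [ 0.916 -0.29  -0.285  1.926 -0.08   1.494 -0.494] [ 0.25192417 -0.21776908  0.4153292 ] [[ 0.91   0.415  0.   ]
 [ 0.415 -0.91  -0.001]
 [-0.     0.001 -1.   ]] 0.004915635335908017 [ 1.13940595 -0.30099511  0.82254205]
```

View pics/scene1.png

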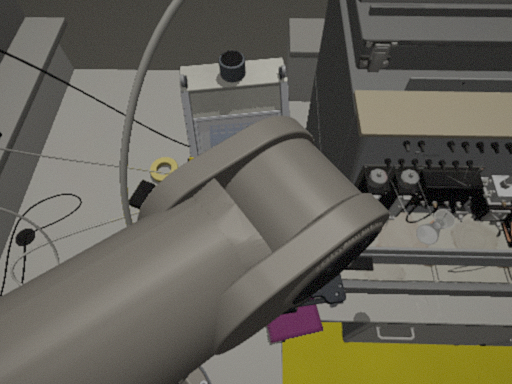

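carry_out --motion '[[[3.1,0,1.9,0,0.07,0],[6.3,0,3.8,0,0.14,0],[9.4,0,5.8,0,0.21,0],[12.5,0,7.7,0,0.28,0],[15.7,0,9.6,0,0.35,0],[18.8,0,11.5,0,0.436,0],[18.8,0,11.5,0,0.436,0]]]'

```text
clock: 3.7
ee_pos: [0.4216, -0.1448, 0.2966]
orientation: [[0.828, 0.408, 0.386], [0.368, -0.913, 0.177], [0.424, -0.004, -0.906]]
force: [-1.3, 0.8, -1.4]
grip_width: 0.007
```

```bash
cat > k.py <<'E'
import numpy as np
from scipy.spatial.transform import Rotation as R
from scipy.optimize import least_squares
lo=np.array([-2.85,-.5,-1.23,.21,-1.02,.16,-2.73]);hi=np.array([2.85,2.14,1.37,2.46,4.16,2.05,2.73])
def fk(q,p):
    off,h,L1,L2,L3,o7=p
    A=R.from_euler('ZYZ',[q[0]+off,q[1],q[2]]);B=A*R.from_euler('YZ',[q[3],q[4]]);C=B*R.from_euler('YZ',[q[5],q[6]+o7])
    return np.array([0,0,h])+A.apply([0,0,L1])+B.apply([0,0,L2])+C.apply([0,0,L3]),C.as_matrix()
E
python3 - <<'E'
from h import *
from k import *
s=env.read_state();print(s['clock'],s['joint_pos'].round(3),s['ee_pos'],s['orientation'].round(3),s['force'])
obs=[([1.2005463,0.42671641,0.07386652,1.60655119,-0.03411488,1.1107825,-0.06707127],[0.14767936,-0.65823615,0.2048111],[[.97573,.21894,-.0003],[.21894,-.9757,.00115],[0,-.0012,-1]]),
([0.916,-0.29,-0.285,1.926,-0.08,1.494,-0.494],[0.25192417,-0.21776908,0.4153292],[[0.91,0.415,0.],[0.415,-0.91,-0.001],[-0.,0.001,-1.]]),
(s['joint_pos'],s['ee_pos'],s['orientation'])]
def f(p):
    e=[]
    for q,x,Rm in obs:
        a,b=fk(q,p);e+=list(a-x)+list(.2*(b-np.array(Rm)).ravel())
    return e
best=min((least_squares(f,[o,.33,.55,.5,.4,o7]) for o in(-2.55,0,2.5) for o7 in (0,1.57,-1.57,3.14)),key=lambda r:r.cost)
print(best.cost,best.x.round(4),np.abs(best.fun).max())
np.save('kp.npy',best.x)
E
```

```text
3.7 [ 0.809 -0.178 -0.302  2.167 -0.506  0.934 -0.384] [ 0.42159395 -0.14482322  0.29662049] [[ 0.828  0.408  0.386]
 [ 0.368 -0.913  0.177]
 [ 0.424 -0.004 -0.906]] [-1.32847312  0.83117673 -1.4160696 ]
0.10789733530330821 [ 3.7985 -1.4195  0.6903  0.3911 -1.2292  1.5168] 0.3552580511315626
```

```bash
python3 - <<'E'
import itertools
import k
from h import *
from k import *
s=env.read_state()
obs=[([1.2005463,0.42671641,0.07386652,1.60655119,-0.03411488,1.1107825,-0.06707127],[0.14767936,-0.65823615,0.2048111],[[.97573,.21894,-.0003],[.21894,-.9757,.00115],[0,-.0012,-1]]),
([0.916,-0.29,-0.285,1.926,-0.08,1.494,-0.494],[0.25192417,-0.21776908,0.4153292],[[0.91,0.415,0.],[0.415,-0.91,-0.001],[-0.,0.001,-1.]]),
(s['joint_pos'],s['ee_pos'],s['orientation'])]
res=[]
for sg in itertools.product((1,-1),repeat=4):
  S=np.array([sg[0],1,sg[1],1,sg[2],1,sg[3]])
  def f(p):
    e=[]
    for q,x,Rm in obs:
        a,b=fk(S*np.array(q),p);e+=list(a-x)+list(.2*(b-np.array(Rm)).ravel())
    return e
  for o in(-2.5,0,1.5):
   for o7 in(0,1.57,3.14,-1.57):
    r=least_squares(f,[o,.33,.55,.5,.4,o7]);res.append((r.cost,sg,r.x.round(4),abs(r.fun).max()))
res.sort(key=lambda t:t[0])
for r in res[:4]:print(r)
np.save('kp.npy',res[0][2])
E
```

```text
(np.float64(0.0005213235118231609), (-1, -1, -1, -1), array([-0.1104,  0.2267,  0.5653,  0.4899,  0.316 ,  1.4641]), np.float64(0.019625141729759543))
(np.float64(0.0005213235118231624), (-1, -1, -1, -1), array([-0.1104,  0.2267,  0.5653,  0.4899,  0.316 ,  1.4641]), np.float64(0.019625141541798174))
(np.float64(0.0005213235118231952), (-1, -1, -1, -1), array([-0.1104,  0.2267,  0.5653,  0.4899,  0.316 ,  1.4641]), np.float64(0.019625138707943773))
(np.float64(0.000521323511823197), (-1, -1, -1, -1), array([-0.1104,  0.2267,  0.5653,  0.4899,  0.316 ,  1.4641]), np.float64(0.01962514452568198))
```

```bash
python3 - <<'E'
from k import *
P=np.load('kp.npy');S=np.array([-1,1,-1,1,-1,1,-1])
q0=np.array([0.809,-.178,-.302,2.167,-.506,.934,-.384])
def ik(x,pitch,yaw,m=.03):
    c,s=np.cos(np.radians(yaw)),np.sin(np.radians(yaw));a=np.radians(pitch)
    z=np.array([np.cos(a)*c,np.cos(a)*s,-np.sin(a)]);X=np.array([np.sin(a)*c,np.sin(a)*s,np.cos(a)]);Rm=np.c_[X,np.cross(z,X),z]
    f=lambda q:np.r_[fk(S*q,P)[0]-x,.3*(fk(S*q,P)[1]-Rm).ravel(),.0005*(q-q0)]
    r=least_squares(f,np.clip(q0,lo+m,hi-m),bounds=(lo+m,hi-m));return np.linalg.norm(r.fun[:12]),r.x
hx=np.array([.914,.407,0]);z=np.array([0,0,1]);sz=.643*hx+.766*z;sx=.766*hx-.643*z
L=np.array([.5955,-.05,.164])
for nm,x in (('pre',L-.05*sx-.03*sz),('under',L+.01*sx-.02*sz),('top',L+.01*sx+.075*sz),('button',np.array([.525,-.042,.095]))):
  for pitch in (40,50,60,70,80,90):
    for yaw in (24,12):
      e,q=ik(x,pitch,yaw);print(nm,x.round(3),pitch,yaw,round(e,4),q.round(2))
E
```

```text
pre [ 0.543 -0.073  0.173] 40 24 0.0405 [ 1.39  0.42 -1.2   2.3  -0.99  0.27  0.11]
pre [ 0.543 -0.073  0.173] 40 12 0.0652 [-1.2  -0.23  1.34  2.39 -0.99  0.19 -0.22]
pre [ 0.543 -0.073  0.173] 50 24 0.0 [ 1.2   0.22 -1.    2.31 -0.99  0.35 -0.01]
pre [ 0.543 -0.073  0.173] 50 12 0.0052 [ 1.27  0.17 -1.14  2.35 -0.99  0.19 -0.24]
pre [ 0.543 -0.073  0.173] 60 24 0.0 [ 0.63  0.14 -0.44  2.22 -0.64  0.49 -0.42]
pre [ 0.543 -0.073  0.173] 60 12 0.0 [ 0.54  0.1  -0.41  2.25 -0.54  0.37 -0.75]
pre [ 0.543 -0.073  0.173] 70 24 0.0 [ 0.48  0.16 -0.36  2.12 -0.27  0.61 -0.82]
pre [ 0.543 -0.073  0.173] 70 12 0.0 [ 0.41  0.14 -0.33  2.14 -0.18  0.55 -1.13]
pre [ 0.543 -0.073  0.173] 80 24 0.0 [ 0.35  0.21 -0.31  2.02 -0.05  0.78 -1.06]
pre [ 0.543 -0.073  0.173] 80 12 0.0 [ 0.31  0.2  -0.28  2.03 -0.01  0.76 -1.31]
pre [ 0.543 -0.073  0.173] 90 24 0.0 [ 0.25  0.27 -0.27  1.92  0.09  0.96 -1.21]
pre [ 0.543 -0.073  0.173] 90 12 0.0 [ 0.22  0.27 -0.24  1.92  0.08  0.96 -1.41]
under [ 0.591 -0.052  0.142] 40 24 0.0436 [ 1.26  0.49 -1.16  2.26 -0.99  0.19  0.09]
under [ 0.591 -0.052  0.142] 40 1
[... 2186 characters left out ...]
  2.37 -0.99  0.19 -0.25]
button [ 0.525 -0.042  0.095] 60 24 0.0 [ 0.68  0.26 -0.59  2.33 -0.8   0.24 -0.26]
button [ 0.525 -0.042  0.095] 60 12 0.0041 [ 0.27  0.2  -0.2   2.36 -0.99  0.19 -0.33]
button [ 0.525 -0.042  0.095] 70 24 0.0 [ 0.34  0.24 -0.28  2.24 -0.33  0.4  -0.79]
button [ 0.525 -0.042  0.095] 70 12 0.0 [ 0.19  0.22 -0.16  2.26 -0.25  0.34 -1.1 ]
button [ 0.525 -0.042  0.095] 80 24 0.0 [ 0.2   0.28 -0.2   2.14 -0.06  0.58 -1.09]
button [ 0.525 -0.042  0.095] 80 12 0.0 [ 0.13  0.27 -0.14  2.15 -0.03  0.56 -1.34]
button [ 0.525 -0.042  0.095] 90 24 0.0 [ 0.12  0.34 -0.18  2.04  0.08  0.78 -1.26]
button [ 0.525 -0.042  0.095] 90 12 0.0 [ 0.08  0.33 -0.14  2.04  0.06  0.78 -1.45]
```

carry_out --motion '[[[1.4,-0.3,3.2,0,0.017,0],[2.8,-0.6,6.5,0,0.035,0],[4.2,-0.9,9.7,0,0.052,0],[5.6,-1.2,13.0,0,0.07,0],[7.0,-1.5,16.2,0,0.087,0],[7.0,-1.5,16.2,0,0.087,0],[7.0,-1.5,16.2,0,0.087,0]]]'

```text
clock: 4.28
ee_pos: [0.5355, -0.0782, 0.1824]
orientation: [[0.792, 0.41, 0.453], [0.354, -0.912, 0.206], [0.498, -0.002, -0.867]]
force: [-0.2, 0.5, -0.2]
grip_width: 0.002
```

```bash
python3 - <<'E'
from h import *
s=env.read_state();T=tcp();print(s['clock'],s['joint_pos'].round(3),s['ee_pos'],s['orientation'].round(3),s['force'].round(1))
p,d=env.capture('wrist');cv2.imwrite('pics/wrist2.png',p[:,:,::-1]);np.save('pics/wrist2.npy',d);np.save('pics/T2.npy',T)
for t in ('lip','pointer','mark','fan_button_top'):
    for q in env.place_of('wrist',t)[:1]:
        print(t,q['location'],round(q['score'],2),depthpt('wrist',q['location'],d,T).round(4))
p,d=env.capture('side');cv2.imwrite('pics/side2.png',p[:,:,::-1])
E
```

```text
4.2833 [ 0.675  0.091 -0.459  2.237 -0.615  0.475 -0.42 ] [ 0.53550237 -0.07819129  0.18237291] [[ 0.792  0.41   0.453]
 [ 0.354 -0.912  0.206]
 [ 0.498 -0.002 -0.867]] [-0.2  0.5 -0.2]
lip [246.4, 151.6] 0.77 [ 0.5864 -0.0482  0.1793]
pointer [100.5, 138.7] 0.59 [0.5532 0.0778 0.1639]
mark [70.7, 51.6] 0.63 [0.5934 0.1014 0.2304]
fan_button_top [219.1, 235.8] 0.69 [ 0.5255 -0.0449  0.1009]
```

View pics/wrist2.png

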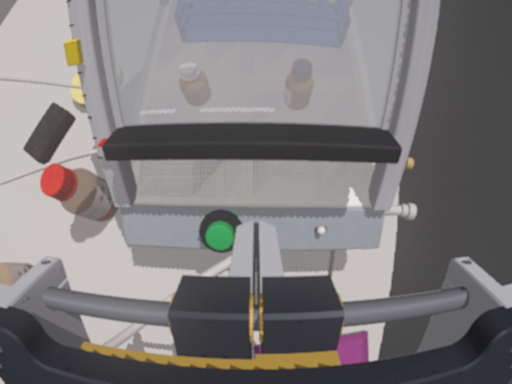

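View pics/side2.png

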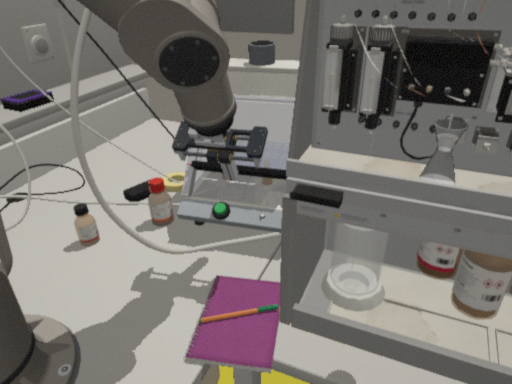

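Wrist view: the lip runs from (105,143) to (398,145), with the fingertips at (257,228) centred beneath it. The pointer is at (103,145), the clip at (73,52) and the button at (220,235). Next I'll insert the fingers under the lip.

carry_out --motion '[[[0.6,0,1.6,0,0,0],[1.1,0,3.1,0,0,0],[1.7,0,4.7,0,0,0],[2.3,0,6.2,0,0,0],[2.3,0,6.2,0,0,0],[2.3,0,6.2,0,0,0]]]'

```text
clock: 5.08
ee_pos: [0.582, -0.0575, 0.1411]
orientation: [[0.791, 0.409, 0.456], [0.354, -0.913, 0.204], [0.499, -0.0, -0.866]]
force: [-0.0, -0.3, -0.0]
grip_width: 0.008
```

```bash
python3 - <<'E'
from h import *
s=env.read_state();T=tcp();print(s['clock'],s['joint_pos'].round(3),s['ee_pos'],s['orientation'].round(3),s['force'].round(1))
p,d=env.capture('wrist');cv2.imwrite('pics/wrist3.png',p[:,:,::-1])
E
```

```text
5.0833 [ 0.58   0.222 -0.464  2.205 -0.553  0.337 -0.513] [ 0.58198952 -0.05748096  0.14114818] [[ 0.791  0.409  0.456]
 [ 0.354 -0.913  0.204]
 [ 0.499 -0.    -0.866]] [-0.  -0.3 -0. ]
```

View pics/wrist3.png

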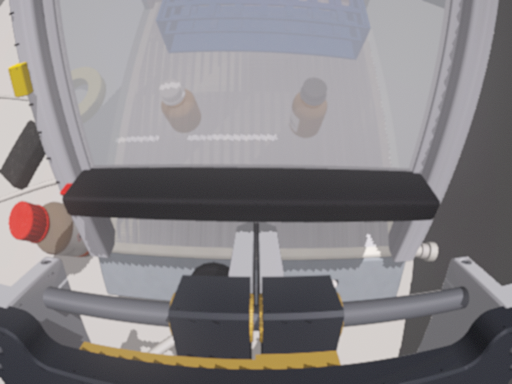

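The tips are now under the lip, with the lip at rows 170–215 and the pointer at (68,190). I'll push up the slope.

carry_out --motion '[[[0.8,0,-0.3,0,0,0],[1.5,0,-0.6,0,0,0],[2.3,0,-0.8,0,0,0],[3.1,0,-1.1,0,0,0],[3.9,0,-1.4,0,0,0],[4.7,0,-1.7,0,0,0],[5.5,0,-2.0,0,0,0],[6.2,0,-2.2,0,0,0],[6.8,0,-2.5,0,0,0],[7.0,0,-2.6,0,0,0]]]'

```text
clock: 5.97
ee_pos: [0.6262, -0.0382, 0.1999]
orientation: [[0.79, 0.408, 0.457], [0.354, -0.913, 0.204], [0.5, 0.001, -0.866]]
force: [-0.4, -2.8, -2.1]
grip_width: 0.007
```

```bash
cat > look.py <<'E'
from h import *
import sys
s=env.read_state();T=tcp();print(s['clock'],s['joint_pos'].round(3),s['ee_pos'],s['force'].round(1))
p,d=env.capture('wrist');cv2.imwrite(f'pics/wrist{sys.argv[1]}.png',p[:,:,::-1]);np.save(f'pics/wrist{sys.argv[1]}.npy',d)
sz=np.array([.588,.262,.766]);o={}
for t in ('pointer','mark'):
    for q in env.place_of('wrist',t)[:1]:
        o[t]=depthpt('wrist',q['location'],d,T);print(t,q['location'],round(q['score'],2),o[t].round(4))
if len(o)==2: print('remaining',(o['mark']-o['pointer'])@sz)
E
python3 look.py 4
```

```text
5.9667 [ 0.453  0.183 -0.384  2.083 -0.412  0.458 -0.728] [ 0.62622349 -0.03818133  0.19990335] [-0.4 -2.8 -2.1]
pointer [66.4, 194.8] 0.82 [0.5906 0.0969 0.2145]
mark [52.2, 183.9] 0.96 [0.5934 0.1005 0.2308]
remaining 0.01510792466064511
```

View pics/wrist4.png

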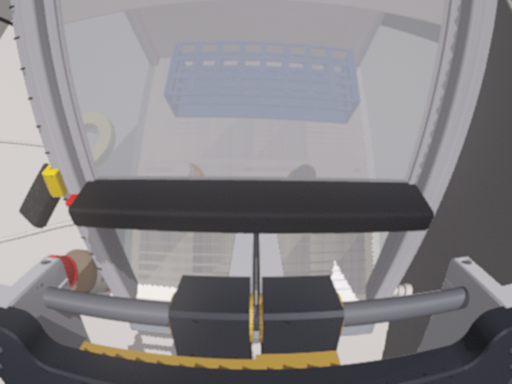

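The pointer is at (72,200), with about 15 mm left to the clip at (55,182). I'll push that distance slowly.

carry_out --motion '[[[0.3,0,-0.1,0,0,0],[0.6,0,-0.2,0,0,0],[0.9,0,-0.3,0,0,0],[1.2,0,-0.4,0,0,0],[1.3,0,-0.5,0,0,0],[1.3,0,-0.5,0,0,0],[1.3,0,-0.5,0,0,0]]]'

```text
clock: 6.7
ee_pos: [0.6339, -0.0344, 0.2096]
orientation: [[0.79, 0.409, 0.456], [0.354, -0.913, 0.204], [0.5, 0.0, -0.866]]
force: [-0.9, -0.6, 0.5]
grip_width: 0.004
```

```bash
python3 look.py 5; python3 -c "
import cv2
a=cv2.imread('pics/wrist5.png')[140:240,20:150];cv2.imwrite('pics/z5.png',cv2.resize(a,None,fx=5,fy=5,interpolation=cv2.INTER_CUBIC))"
```

```text
6.7 [ 0.435  0.181 -0.376  2.06  -0.391  0.479 -0.761] [ 0.63389903 -0.03436077  0.20956308] [-0.9 -0.6  0.5]
pointer [70.6, 193.7] 0.59 [0.6007 0.097  0.225 ]
mark [59.1, 202.7] 0.7 [0.5911 0.0994 0.23  ]
remaining -0.0011474659400021502
```

View pics/z5.png

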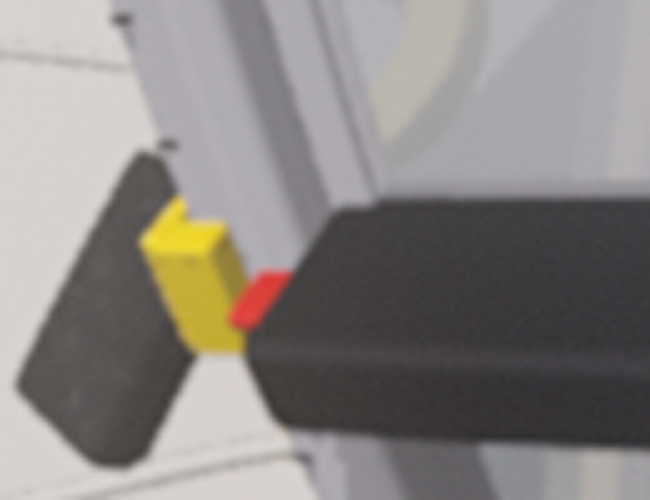

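```bash
cat > seg.py <<'E'
from h import *
import sys
n=sys.argv[1];cam=sys.argv[2] if len(sys.argv)>2 else 'wrist'
T=tcp();im=cv2.imread(f'pics/{cam}{n}.png');D=np.load(f'pics/{cam}{n}.npy')
b,g,r=[im[:,:,i].astype(int) for i in range(3)]
box=np.array(eval(sys.argv[3])) if len(sys.argv)>3 else (40,90,170,225)
Rm=np.array([[.7,.588],[.312,.262],[-.643,.766]])
for nm,m in(('red',(r>120)&(g<80)&(b<80)),('yel',(r>120)&(g>110)&(b<70))):
    ys,xs=np.nonzero(m);k=(xs>=box[0])&(xs<box[1])&(ys>=box[2])&(ys<box[3]);xs,ys=xs[k],ys[k]
    P=np.array([depthpt(cam,(x,y),D,T) for x,y in zip(xs,ys)]);u=(P-np.array([.5955,-.05,.164]))@Rm*1000
    u=np.c_[u,(P-np.array([.5955,-.05,.164]))@np.array([-.407,.914,0])*1000]
    print(nm,len(xs),'sx,sz,y pct 5,25,50,75,95\n',np.percentile(u,[2,25,50,75,98],axis=0).T.round(1))
    if nm=='red':
        for i in np.argsort(ys)[::-1][:40]:print(xs[i],ys[i],u[i].round(1))
E
python3 seg.py 5
```

```text
red 63 sx,sz,y pct 5,25,50,75,95
 [[ -7.9  -0.    2.5   5.9   9.2]
 [ 86.6  87.7  88.1  88.6  94.5]
 [118.2 125.5 127.8 129.  130.4]]
70 205 [-10.1  94.5 118.3]
69 205 [ -0.4  86.3 128.4]
71 204 [ -8.   93.7 119. ]
70 204 [  0.6  86.5 127.9]
69 204 [ -1.1  87.9 127.3]
68 204 [ -0.4  87.2 128.9]
67 204 [  0.2  86.8 130.4]
72 203 [ -7.5  94.2 118.2]
71 203 [ -0.8  88.5 125.4]
70 203 [ -0.2  88.  126.8]
69 203 [  0.9  87.1 128.8]
68 203 [  0.2  87.7 129.1]
67 203 [ -0.5  88.2 129.3]
72 202 [  0.8  88.2 125.5]
71 202 [  0.6  88.3 126.3]
70 202 [ -0.3  89.  126.3]
69 202 [  1.6  87.4 129. ]
68 202 [  1.1  87.9 129.5]
67 202 [  0.2  88.6 129.6]
73 201 [  2.2  88.  125.5]
72 201 [  3.7  86.7 127.8]
71 201 [  2.2  87.9 127.3]
70 201 [  3.   87.2 129. ]
69 201 [  2.2  87.9 129.2]
68 201 [  2.5  87.6 130.5]
74 200 [ -3.6  93.5 119. ]
73 200 [  2.1  88.9 125. ]
72 200 [  2.9  88.2 126.7]
71 200 [  3.6  87.7 128.2]
70 200 [  3.4  87.8 129. ]
69 200 [  3.3  87.9 129.8]
68 200 [  2.2  88.8 129.7]
75 199 [ -3.1  94.  118.2]
74 199 [ -3.6  94.4 118.6]
73 199 [  4.7  87.7 126.9]
72 199 [  4.3  88.  127.6]
71 199 [  4.6  87.8 128.7]
70 199 [  4.3  88.  129.4]
69 199 [  4.4  87.9 130.5]
75 198 [ -1.6  93.6 119.2]
yel 345 sx,sz,y pct 5,25,50,75,95
 [[  1.2   2.2   2.7   4.3   9.8]
 [ 80.4  87.3  92.4  96.7  98.6]
 [131.7 133.5 137.3 140.4 145.2]]
```

carry_out --motion '[[[0.1,0,0,0,0,0],[0.2,0,-0.1,0,0,0],[0.2,0,-0.1,0,0,0],[0.2,0,-0.1,0,0,0]]]'

```text
clock: 7.18
ee_pos: [0.6346, -0.034, 0.2111]
orientation: [[0.791, 0.408, 0.456], [0.354, -0.913, 0.204], [0.499, -0.0, -0.866]]
force: [-1.5, -0.7, -0.8]
grip_width: 0.007
```

```bash
python3 look.py 6;python3 seg.py 6 | grep -A3 pct
```

```text
7.1833 [ 0.433  0.18  -0.375  2.056 -0.387  0.483 -0.766] [ 0.63464472 -0.0339663   0.21105905] [-1.5 -0.7 -0.8]
pointer [69.7, 197.8] 0.92 [0.5988 0.0944 0.2292]
mark [59.1, 198.3] 0.77 [0.5947 0.101  0.2323]
remaining 0.0016303974526109804
red 65 sx,sz,y pct 5,25,50,75,95
 [[ -9.1   0.2   3.    5.6   9. ]
 [ 88.2  89.4  89.8  90.2  96.3]
 [117.5 126.1 127.4 129.1 130.4]]
--
yel 330 sx,sz,y pct 5,25,50,75,95
 [[  1.    2.2   2.7   4.1   9.9]
 [ 80.8  87.4  92.7  97.   98.4]
 [131.4 134.  137.3 140.8 145.4]]
```

carry_out --motion '[[[-0.7,0,0.3,0,0,0],[-1.4,0,0.5,0,0,0],[-2.2,0,-1.6,0,0,0],[-3.0,0,-3.8,0,0,0],[-3.8,0,-5.9,0,0,0],[-4.5,0,-8.0,0,0,0],[-4.5,0,-8.0,0,0,0],[-4.5,0,-8.0,0,0,0]]]'

```text
clock: 8.0
ee_pos: [0.5627, -0.067, 0.2586]
orientation: [[0.79, 0.407, 0.458], [0.353, -0.913, 0.202], [0.501, 0.002, -0.866]]
force: [0.7, -0.8, -0.0]
grip_width: 0.003
```

```bash
python3 look.py 7;python3 seg.py 7 wrist '(0,256,0,300)'| grep -A3 pct; python3 - <<'E'
from h import *
T=tcp();D=np.load('pics/wrist7.npy')
for q in env.place_of('wrist','fan_button_top')[:2]:print(q,depthpt('wrist',q['location'],D,T).round(4))
im=cv2.imread('pics/wrist7.png');hsv=cv2.cvtColor(im,cv2.COLOR_BGR2HSV)
g=(abs(hsv[:,:,0].astype(int)-65)<14)&(hsv[:,:,1]>140)&(hsv[:,:,2]>60)
ys,xs=np.nonzero(g);P=np.array([depthpt('wrist',(x,y),D,T) for x,y in zip(xs,ys)])
print(len(xs),xs.min(),xs.max(),ys.min(),ys.max(),np.median(P,0).round(4),P.mean(0).round(4))
n=np.array([-.5*.914,-.5*.407,.866]);h=P@n;print('height along n',np.percentile(h,[2,25,50,75,98]).round(4))
v=P@np.array([-.407,.914,0]);w=P@np.array([.866*.914,.866*.407,.5]);print(np.percentile(v,[2,98]).round(4),np.percentile(w,[2,98]).round(4))
E
```

```text
8.0 [ 0.558  0.015 -0.368  2.119 -0.499  0.626 -0.608] [ 0.56266785 -0.06704534  0.25855949] [ 0.7 -0.8 -0. ]
pointer [109.4, 124.7] 0.98 [0.5978 0.0959 0.2293]
mark [101.6, 126.3] 0.88 [0.5931 0.1016 0.2313]
remaining 0.00022804586236680824
red 252 sx,sz,y pct 5,25,50,75,95
 [[-11.4  16.7  24.9  31.   41.5]
 [-66.8 -51.8 -46.7 -39.3  94.9]
 [119.8 203.  204.4 206.9 218.7]]
--
yel 224 sx,sz,y pct 5,25,50,75,95
 [[-180.     3.     3.5    4.1    8.7]
 [  79.8   85.1   90.5   95.2  114.9]
 [  -0.3  135.5  138.8  142.2  145.4]]
{'location': [227.9, 265.3], 'score': 0.76} [ 0.5269 -0.0459  0.1003]
{'location': [250.2, 145.1], 'score': 0.36} [ 0.6773 -0.0067  0.0932]
68 217 228 259 274 [ 0.5194 -0.0437  0.0972] [ 0.5208 -0.0434  0.1029]
height along n [-0.1455 -0.1449 -0.1445 -0.1441 -0.1431]
[-0.2568 -0.2437] [0.4385 0.459 ]
```

View pics/wrist7.png

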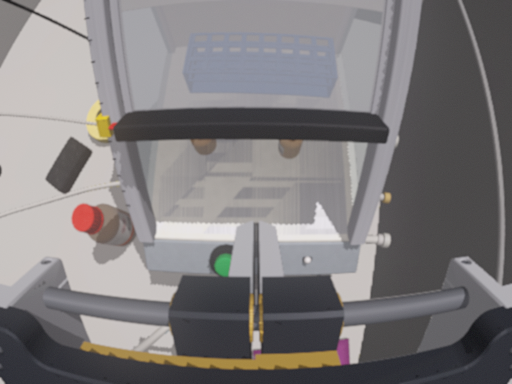

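```bash
python3 - <<'E'
from h import *
def go(cam,n,T,box):
    D=np.load(f'pics/{cam}{n}.npy');im=cv2.imread(f'pics/{cam}{n}.png');hsv=cv2.cvtColor(im,cv2.COLOR_BGR2HSV)
    g=(abs(hsv[:,:,0].astype(int)-65)<14)&(hsv[:,:,1]>120)&(hsv[:,:,2]>50)
    ys,xs=np.nonzero(g);k=(xs>box[0])&(xs<box[1])&(ys>box[2])&(ys<box[3]);xs,ys=xs[k],ys[k]
    P=np.array([depthpt(cam,(x,y),D,T) for x,y in zip(xs,ys)])
    n=np.array([-.5*.914,-.5*.407,.866]);v=P@np.array([-.407,.914,0]);w=P@np.array([.866*.914,.866*.407,.5]);h=P@n
    pc=lambda a:np.percentile(a,[1,10,50,90,99]).round(4)
    print(cam,len(xs),np.median(P,0).round(4),'\nv',pc(v),'\nw',pc(w),'\nn',pc(h))
go('wrist',2,np.load('pics/T2.npy'),(190,250,200,260))
go('scene',0,None,(220,250,200,230));go('side',0,None,(205,235,195,222))
E
```

```text
wrist 650 [ 0.5259 -0.0449  0.1008] 
v [-0.2678 -0.2644 -0.2552 -0.2457 -0.2421] 
w [0.4361 0.4406 0.4513 0.4607 0.4625] 
n [-0.1528 -0.1467 -0.1436 -0.1426 -0.1416]
scene 83 [ 0.5241 -0.0451  0.101 ] 
v [-0.2679 -0.2641 -0.2544 -0.2444 -0.2414] 
w [0.4347 0.439  0.4491 0.4595 0.4763] 
n [-0.1562 -0.1528 -0.1433 -0.1404  0.0453]
side 116 [ 0.5226 -0.0476  0.0984] 
v [-0.2673 -0.2657 -0.2565 -0.2457 -0.241 ] 
w [0.4351 0.4373 0.4458 0.4562 0.4599] 
n [-0.1552 -0.15   -0.1439 -0.1415 -0.1399]
```

carry_out --motion '[[[-2.1,-0.7,1.9,0,-0.03,0],[-4.2,-1.4,3.7,0,-0.06,0],[-6.2,-2.1,5.6,0,-0.09,0],[-8.3,-2.8,7.5,0,-0.12,0],[-10.4,-3.5,9.4,0,-0.14,0],[-10.4,-3.5,9.4,0,-0.14,0],[-10.4,-3.5,9.4,0,-0.14,0]]]'

```text
clock: 8.78
ee_pos: [0.5087, -0.051, 0.1237]
orientation: [[0.847, 0.41, 0.339], [0.379, -0.912, 0.155], [0.372, -0.002, -0.928]]
force: [0.0, 0.2, 0.1]
grip_width: 0.006
```

```bash
python3 - <<'E'
from h import *
s=env.read_state();T=tcp();print(s['clock'],s['joint_pos'].round(3),s['ee_pos'].round(4),s['orientation'].round(3),s['force'].round(1))
for c in('wrist','side'):
    p,d=env.capture(c);cv2.imwrite(f'pics/{c}8.png',p[:,:,::-1]);np.save(f'pics/{c}8.npy',d)
C=np.array([.525,-.0455,.101]);n=np.array([-.457,-.2035,.866]);w=np.array([.7915,.3525,.5]);v=np.array([-.407,.914,0])
t=T[:3,3]-C;print('n,w,v',(t@n).round(4),(t@w).round(4),(t@v).round(4));print('-n in tool',(-T[:3,:3].T@n).round(3))
a=cv2.imread('pics/side8.png')[150:250,160:290];cv2.imwrite('pics/z8.png',cv2.resize(a,None,fx=5,fy=5,interpolation=cv2.INTER_CUBIC))
E
```

```text
8.7833 [ 0.477  0.147 -0.39   2.277 -0.334  0.417 -0.764] [ 0.5087 -0.051   0.1237] [[ 0.847  0.41   0.339]
 [ 0.379 -0.912  0.155]
 [ 0.372 -0.002 -0.928]] [0.  0.2 0.1]
n,w,v 0.0283 -0.0035 0.0016
-n in tool [0.142 0.004 0.99 ]
```

View pics/z8.png

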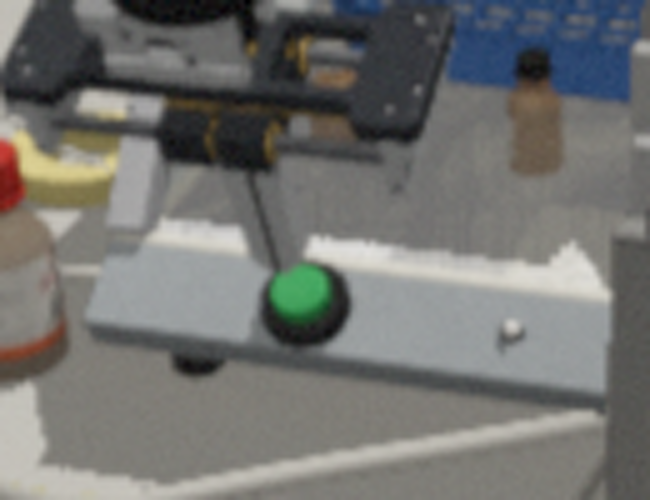

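View pics/wrist8.png

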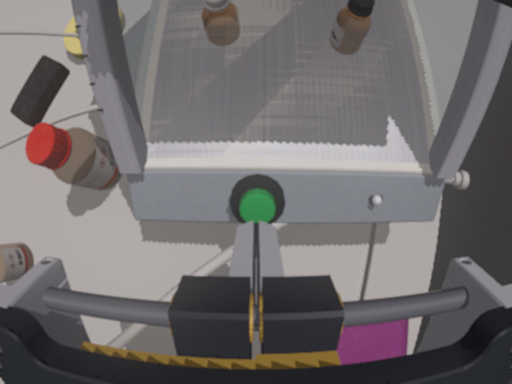

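```bash
python3 - <<'E'
from h import *
c=env.calibration('side');K=c['camera_matrix'];T=tcp()
def pr(X):
    p=np.array(c['attitude']).T@(X-c['xyz']);return np.array([K[0,2]-K[0,0]*p[0]/p[2],K[1,2]+K[1,1]*p[1]/p[2]])
for X in (T[:3,3],T[:3,3]+T[:3,:3]@[-.008,0,0],np.array([.525,-.0455,.101])):
    q=pr(X);print(q.round(1),((q-[160,150])*5).round(0))
E
```

```text
[216.9 200.9] [284. 254.]
[215.9 203.7] [279. 268.]
[219.8 206.6] [299. 283.]
```

carry_out --motion '[[[0.1,0,1.0,0,0,0],[0.3,0,2.0,0,0,0],[0.4,0,2.6,0,0,0],[0.4,0,2.9,0,0,0],[0.4,0,2.9,0,0,0],[0.4,0,2.9,0,0,0]]]'

```text
clock: 9.38
ee_pos: [0.5225, -0.0458, 0.0992]
orientation: [[0.847, 0.409, 0.341], [0.379, -0.913, 0.153], [0.374, -0.0, -0.928]]
force: [-0.8, 0.6, 1.9]
grip_width: 0.006
```

carry_out --motion '[[[0,0,0.2,0,0,0],[0.1,0,0.4,0,0,0],[0.1,0,0.4,0,0,0]]]'

```text
clock: 9.63
ee_pos: [0.5244, -0.045, 0.0957]
orientation: [[0.847, 0.408, 0.341], [0.379, -0.913, 0.153], [0.373, -0.0, -0.928]]
force: [-2.6, -1.5, 1.8]
grip_width: 0.003
```

carry_out --motion '[[[0,0,0.2,0,0,0],[0,0,0.3,0,0,0],[0,0,0.3,0,0,0]]]'

```text
clock: 9.88
ee_pos: [0.5254, -0.0448, 0.0939]
orientation: [[0.847, 0.408, 0.341], [0.379, -0.913, 0.152], [0.374, 0.0, -0.927]]
force: [-21.5, -3.6, 36.4]
grip_width: 0.005
```

```bash
python3 - <<'E'
from h import *
s=env.read_state();print(s['clock'],s['ee_pos'].round(4),s['force'].round(1))
for c in('side','wrist'):
    p,d=env.capture(c);cv2.imwrite(f'pics/{c}9.png',p[:,:,::-1])
a=cv2.imread('pics/side9.png')[170:240,180:270];b=cv2.imread('pics/wrist9.png')[170:270,200:310]
cv2.imwrite('pics/z9.png',np.hstack([cv2.resize(a,(390,300),interpolation=2),cv2.resize(b,(330,300),interpolation=2)]))
E
```

```text
9.8833 [ 0.5254 -0.0448  0.0939] [-21.5  -3.6  36.4]
```

View pics/z9.png

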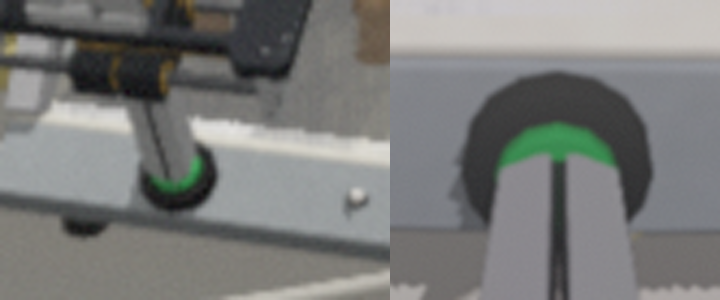

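```bash
python3 - <<'E'
from h import *
T=np.load('pics/T2.npy');D=np.load('pics/wrist2.npy')
n=np.array([-.457,-.2035,.866]);w=np.array([.7915,.3525,.5]);v=np.array([-.407,.914,0]);C=np.array([.525,-.0455,.101])
im=cv2.imread('pics/wrist2.png')
g=[]
for y in range(200,262):
  for x in range(190,250):
    P=depthpt('wrist',(x,y),D,T)-C;b=im[y,x].astype(int);g.append((x,y,P@n*1e3,P@w*1e3,P@v*1e3,b.max(),b[1]-b[2]))
g=np.array(g);r=np.hypot(g[:,3],g[:,4])
blk=(g[:,5]<45)&(r<24);grn=g[:,6]>40
print('black',np.percentile(g[blk,2],[5,25,50,75,95]).round(1),blk.sum());print('green',np.percentile(g[grn,2],[5,25,50,75,95]).round(1))
for lo in range(0,30,2):
  k=(r>=lo)&(r<lo+2);print(lo,k.sum(),np.median(g[k,2]).round(1),g[k,5].mean().round(0))
t=tcp()
for sx in(-1,1):
  for sy in(-1,1):
    X=t[:3,3]+t[:3,:3]@[.008*sx,.0125*sy,0]-C;print(sx,sy,'n,w,v mm',(X@n*1e3).round(1),(X@w*1e3).round(1),(X@v*1e3).round(1))
E
```

```text
Traceback (most recent call last):
  File "h.py", line 14, in depthpt
    if cam=='wrist': d=d/(-(np.linalg.inv((T@env.calibration('wrist')['hand_eye'])[:3,:3])@d)[2])
                                             ~~~~~~~~~~~~~~~^^^^^^^^^
ValueError: time passes only in moves, steps and waits
```

```bash
cat >> h.py <<'E'
_c={}
_env=env
class W:
    def __getattr__(s,k): return getattr(_env,k)
    def calibration(s,n):
        if n not in _c:_c[n]=_env.calibration(n)
        return _c[n]
env=W()
E
python3 - <<'E'
from h import *
T=np.load('pics/T2.npy');D=np.load('pics/wrist2.npy')
n=np.array([-.457,-.2035,.866]);w=np.array([.7915,.3525,.5]);v=np.array([-.407,.914,0]);C=np.array([.525,-.0455,.101])
im=cv2.imread('pics/wrist2.png')
g=[]
for y in range(200,262):
  for x in range(190,250):
    P=depthpt('wrist',(x,y),D,T)-C;b=im[y,x].astype(int);g.append((x,y,P@n*1e3,P@w*1e3,P@v*1e3,b.max(),b[1]-b[2]))
g=np.array(g);r=np.hypot(g[:,3],g[:,4])
blk=(g[:,5]<45)&(r<24);grn=g[:,6]>40
print('black',np.percentile(g[blk,2],[5,25,50,75,95]).round(1),blk.sum());print('green',np.percentile(g[grn,2],[5,25,50,75,95]).round(1))
for lo in range(0,30,2):
  k=(r>=lo)&(r<lo+2);print(lo,k.sum(),np.median(g[k,2]).round(1),g[k,5].mean().round(0))
t=tcp()
for sx in(-1,1):
  for sy in(-1,1):
    X=t[:3,3]+t[:3,:3]@[.008*sx,.0125*sy,0]-C;print(sx,sy,'n,w,v mm',(X@n*1e3).round(1),(X@w*1e3).round(1),(X@v*1e3).round(1))
E
```

```text
Traceback (most recent call last):
IndexError: index -1 is out of bounds for axis 0 with size 0
```

```bash
python3 - <<'E'
from h import *
T=np.load('pics/T2.npy');D=np.load('pics/wrist2.npy')
n=np.array([-.457,-.2035,.866]);w=np.array([.7915,.3525,.5]);v=np.array([-.407,.914,0]);C=np.array([.525,-.0455,.101])
im=cv2.imread('pics/wrist2.png')
g=[]
for y in range(200,262):
  for x in range(190,250):
    P=depthpt('wrist',(x,y),D,T)-C;b=im[y,x].astype(int);g.append((x,y,P@n*1e3,P@w*1e3,P@v*1e3,b.max(),b[1]-b[2]))
g=np.array(g);r=np.hypot(g[:,3],g[:,4])
print(g[:,2:5].min(0),g[:,2:5].max(0))
for l in range(0,40,2):
  k=(r>=l)&(r<l+2)
  if k.any():print(l,k.sum(),np.percentile(g[k,2],[10,50,90]).round(1),g[k,5].mean().round(0))
t=tcp()
for sx in(-1,1):
  for sy in(-1,1):
    X=t[:3,3]+t[:3,:3]@[.008*sx,.0125*sy,0]-C;print(sx,sy,'n,w,v mm',(X@n*1e3).round(1),(X@w*1e3).round(1),(X@v*1e3).round(1))
E
```

```text
[-84.55025775 -72.79167924 -34.95428049] [251.36373671 121.76268435  51.23446782]
0 12 [-0.7 -0.4  0.3] 161.0
2 38 [-0.9  0.1  0.7] 161.0
4 68 [-0.8  0.   0.6] 161.0
6 78 [-0.6 -0.1  0.6] 161.0
8 114 [-1.  -0.1  0.8] 162.0
10 167 [-3.5 -0.5  0.6] 159.0
12 232 [-10.4  -3.5  -0.3] 125.0
14 104 [-11.  -10.1  -1.4] 79.0
16 110 [-11.  -10.1  -9.3] 68.0
18 187 [-14.7 -10.4  -9.5] 70.0
20 292 [-20.5 -13.8 -10.1] 88.0
22 157 [-22.  -20.  -10.9] 125.0
24 154 [-22.2 -20.5 -19.4] 141.0
26 184 [-22.5 -20.7 -19.4] 145.0
28 200 [-23.1 -20.7 -19.7] 147.0
30 166 [-22.7 -20.6 -19.5] 146.0
32 142 [-22.8 -20.7 -19.7] 149.0
34 95 [-22.9 -21.2 -19.8] 151.0
36 63 [-22.9 -21.7 -19.7] 152.0
38 37 [-23.4 -21.7 -19.6] 156.0
-1 -1 n,w,v mm -5.2 -10.9 13.0
-1 1 n,w,v mm -5.3 -10.9 -12.0
1 -1 n,w,v mm -7.5 4.9 13.0
1 1 n,w,v mm -7.5 4.9 -12.0
```

The ring sits 10 mm below the button face, so 42 N at about 6 mm of travel means the button is on its bottom stop. Releasing it now.

carry_out --motion '[[[-0.1,0,-0.7,0,0,0],[-0.3,0,-2.0,0,0,0],[-0.6,0,-4.0,0,0,0],[-0.9,0,-6.5,0,0,0],[-1.3,0,-9.0,0,0,0],[-1.3,0,-9.0,0,0,0],[-1.3,0,-9.0,0,0,0]]]'

```text
clock: 10.57
ee_pos: [0.4842, -0.0639, 0.1728]
orientation: [[0.846, 0.407, 0.344], [0.378, -0.913, 0.151], [0.375, 0.002, -0.927]]
force: [0.2, 1.0, 0.1]
grip_width: 0.003
```

```bash
python3 look.py 10;python3 seg.py 10 wrist '(80,190,0,160)'| grep -A3 pct; python3 - <<'E'
from h import *
T=tcp();D=np.load('pics/wrist10.npy');C=np.array([.525,-.0455,.101]);n=np.array([-.457,-.2035,.866])
im=cv2.imread('pics/wrist10.png').astype(int);ys,xs=np.nonzero((im[:,:,1]-im[:,:,2]>60)&(im[:,:,1]-im[:,:,0]>40))
print(np.percentile([(depthpt('wrist',(x,y),D,T)-C)@n*1e3 for x,y in zip(xs,ys)],[10,50,90]),len(xs))
p,d=env.capture('side');cv2.imwrite('pics/side10.png',p[:,:,::-1])
E
```

```text
10.5667 [ 0.536  0.025 -0.386  2.27  -0.375  0.551 -0.708] [ 0.48421516 -0.06388948  0.17282101] [0.2 1.  0.1]
red 179 sx,sz,y pct 5,25,50,75,95
 [[ 13.3  21.   25.5  32.1  45.3]
 [-66.5 -53.3 -42.7 -38.  -32.8]
 [201.9 204.  205.8 207.7 210.7]]
[-3.0426249  -2.02182412 -1.12546179] 605Traceback (most recent call last):
  File "seg.py", line 10, in <module>
    P=np.array([depthpt(cam,(x,y),D,T) for x,y in zip(xs,ys)]);u=(P-np.array([.5955,-.05,.164]))@Rm*1000
                                                                  ~^~~~~~~~~~~~~~~~~~~~~~~~~~~~
ValueError: operands could not be broadcast together with shapes (0,) (3,)
```

View pics/wrist10.png

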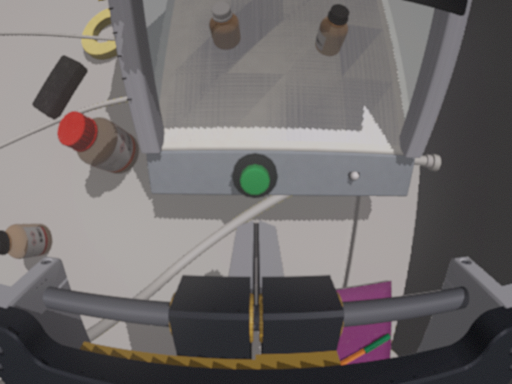

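View pics/side10.png

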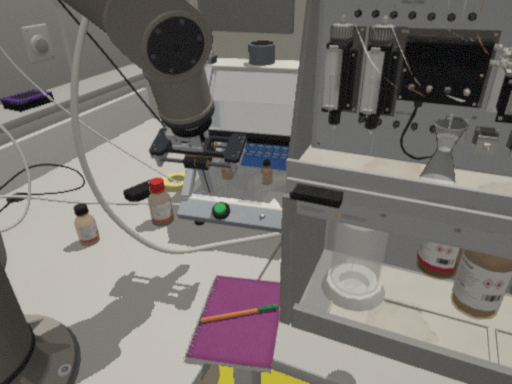

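carry_out --motion '[[[0.9,0,-2.3,0,0.04,0],[1.9,0,-4.7,0,0.08,0],[2.8,0,-7.0,0,0.12,0],[3.8,0,-9.3,0,0.16,0],[3.8,0,-9.3,0,0.16,0],[3.8,0,-9.3,0,0.16,0]]]'

```text
clock: 11.27
ee_pos: [0.4844, -0.0632, 0.2723]
orientation: [[0.781, 0.408, 0.472], [0.35, -0.913, 0.21], [0.517, 0.001, -0.856]]
force: [0.1, -0.1, -0.5]
grip_width: 0.007
```

```bash
python3 look.py 11; python3 - <<'E'
from h import *
T=tcp();D=np.load('pics/wrist11.npy');C=np.array([.525,-.0455,.101]);n=np.array([-.457,-.2035,.866]);w=np.array([.7915,.3525,.5]);v=np.array([-.407,.914,0])
im=cv2.imread('pics/wrist11.png').astype(int);ys,xs=np.nonzero((im[:,:,1]-im[:,:,2]>60)&(im[:,:,1]-im[:,:,0]>40)&(np.arange(384)[:,None]<270))
print('btn',xs.mean(),ys.mean(),len(xs))
cx,cy=int(xs.mean()),int(ys.mean());q=[]
for y in range(cy-25,cy+10):
  for x in range(cx-30,cx+31):
    P=(depthpt('wrist',(x,y),D,T)-C)*1e3;q.append((P@n,np.hypot(P@w,P@v)))
q=np.array(q)
for l in range(0,30,3):
  k=(q[:,1]>=l)&(q[:,1]<l+3)
  if k.any():print(l,np.percentile(q[k,0],[10,50,90]).round(1))
E
```

```text
11.2667 [ 0.587 -0.15  -0.313  2.242 -0.615  0.699 -0.473] [ 0.48444561 -0.06320675  0.27229341] [ 0.1 -0.1 -0.5]
pointer [163.4, 69.1] 0.7 [0.602  0.0945 0.2271]
mark [150.5, 72.5] 0.66 [0.5918 0.1037 0.2303]
remaining -0.0011308663900521953
btn 255.42295081967214 211.82295081967214 305
0 [-2.3 -1.5 -0.6]
3 [-2.1 -1.4 -0.6]
6 [-2.6 -1.5 -0.4]
9 [-10.8  -2.   -0.8]
12 [-12.  -10.2  -1.4]
15 [-12.2 -11.4 -10.1]
18 [-21.4 -12.7 -10.9]
21 [-23.2 -21.1 -11.1]
24 [-23.6 -21.9 -20.3]
27 [-24.2 -21.8 -20.4]
```

View pics/wrist11.png

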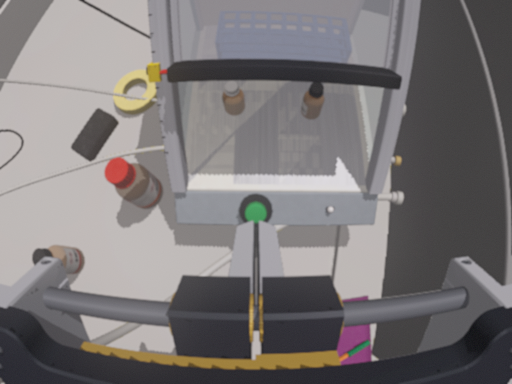

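```bash
python3 - <<'E'
from cell import env
print(env.hand_in())
E
```

```text
the job is handed in; nothing more can be done
None
```

The hood is in service: I pushed the sash up to the mark, then pressed the green fan button fully in and let it go. The job was handed in at about 11.5 s.

- **Sash:** I pushed it up about 80 mm with the closed fingers under the lip, without pinching. After the arm withdrew it stayed put, and the last wrist-camera checks put the pointer within about 2 mm of the middle of the yellow band (the band reaches 10 mm either side).
- **Button:** It was pressed only after the sash was at the mark, for about 6 mm. The wrist force then rose to about 42 N at the fingertips, well above the 4 N spring, so it was on its stop. After release, its face stood about 10 mm above its ring, as it did before the press.
- **Other objects:** The bottles and rack look upright and unmoved in the last pictures. I checked that by eye only, without measuring them. The arm was clear of everything, with the force reading near zero.
- **Disagreement:** Readings of the button's height varied by about 2 mm between views, so I judged it by its height above the ring.

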